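# Fit the blow-off nozzle to the bench air coupler

### The job

Connect the blow-off nozzle to the air coupler on the mosaic bench: pull the coupler's spring sleeve all the way back until it stays back by itself and let go of it, then take the nozzle from the wooden stand and press it gently and straight into the coupler until it is fully home and the sleeve springs forward and locks it. Let go and leave it locked there, never press the coupler hard down into its rubber cushion, and leave the grey dust plug and the other things on the bench alone.

Things in the scene. Friction and masses are not known exactly. Their poses are not given: they have to be found in the camera images.
- coupler: Upright air coupler on a bench clamp. Origin: centre of the underside of its 100 x 100 x 12 mm base plate, on the bench, z up; the coupler's vertical axis goes through it. Round above the clamp, so yaw does not matter. Grey clamp block 60 x 60 mm up to 46 mm, small clamp handle to 53 mm along +x. All above the clamp sits on a rubber cushion (joint barrel).
- mouth_mean (a point): Point on the coupler's axis 115 mm above the bench: the MEAN height of the brass barrel's mouth. The true mouth is 100 to 130 mm up (clamped differently each time, NOT REPORTED): find it by touch or sight. Barrel: outside 40, bore 26 mm in diameter, lead-in cone from 34 mm at the mouth to 26 mm at 5 mm depth. With sleeve forward and no nozzle, four dogs bar the bore 12 mm down.
- sleeve_mean (a point): Point on the axis 119 mm up: MEAN height of the steel sleeve's top when forward; truly it is 4 mm above the barrel's mouth. Sleeve round the barrel: inside 42, outside 52 mm in diameter, 37 mm long, with a flange 60 mm in diameter, 8 mm high at its top. Pulled back straight DOWN, by gripping it or pushing its flange (keep off the barrel, which stands inside 40 mm diameter).
- sleeve (a joint): Sleeve travel, m: 0 forward (up), 0.0135 fully back (down) at a stop. Spring 3 N at 0, 6.4 N at 0.0135. Pulled to the stop, the dogs draw out and the valve rises between them: let go, the sleeve stays caught at about 0.011. It springs to 0 by itself once a nozzle pressed in brings its groove to the dogs (last 2 mm before home).
- valve (a joint): Travel, m, up positive, of the 26 mm valve disc in the bore: 0 = sleeve forward, no nozzle (disc 18 mm below the mouth); about +0.008 = sleeve caught back (disc 10 mm below the mouth); -0.008 to -0.010 = nozzle locked home. Its spring pushes the nozzle up with 3 to 7 N.
- barrel (a joint): How far, in m, the whole coupler (barrel, sleeve and valve) is pressed down into its rubber cushion: 0 at rest, 8 N per mm, stop at 0.005. It shows the push on the coupler: 0.001 to 0.002 for a well-judged push; above 0.003 (24 N) is too hard. Past the sleeve's or nozzle's end stop the push builds up on it.
- nozzle: Blow-off nozzle, loose, 130 to 210 g, upright in one hole of the stand; it has a slim brass spout on top. Origin on its axis at the underside of its shoulder (39 mm diameter, 6 mm high), z up. The shoulder rests on the stand's top; fully home it meets the coupler's mouth. Pressing home takes 8 to 15 N; once locked it may stand up to 2 mm above home.
- nozzle_grip (a point): Middle of the nozzle's round aluminium grip, 26 mm above its origin: grip 30 mm in diameter from 6 to 46 mm above the origin; above it the spout thins to 8 mm and ends at 72 mm.
- nozzle_tip (a point): Lower end of the nozzle's steel plug, 28 mm below its origin. Plug 24 mm in diameter, end tapering to 20 mm over its last 4 mm, locking groove 10 to 20 mm below the shoulder.
- stand: Fixed wooden stand block 75 x 165 x 45 mm (x, y, z), origin centre of underside, with two vertical 26 mm holes at y = -45 and +45 mm; the nozzle stands in one, the dust plug in the other.
- dust_plug: Bystander: grey plastic dust plug, 50 g, in the other hole; 24 mm peg 28 mm long, origin at the underside of its 39 mm shoulder (on the stand's top), 26 mm grip up to 22 mm above. No spout. Leave it alone.
- bowl: Bystander: white bowl of mosaic stones, 92 mm in diameter, 36 mm high, origin under its centre.
- nippers: Bystander: tile nippers lying flat, about 170 x 90 mm, 18 mm high, handles to its -x, origin on the bench near the middle.
- jar: Bystander: glass jar with a steel cap, 68 mm in diameter, 85 mm high, origin under its centre.

How it is judged (in metres and radians):
On the way:
1. the sleeve is pulled back and stays caught by itself, with the robot off the coupler (value of joint sleeve above 0.007 m and value of joint valve above 0.004 m and contact force between each of the arm, the fingers and coupler below 0.1 N), for 0.2 s.
At the end, for the whole second after the job is handed in: The sleeve is forward again (within 2 mm), the coupler's valve is pushed down more than 6 mm, and the nozzle stands in the coupler within 4 mm of its axis, tilted less than 0.09 rad, at rest and let go (value of joint sleeve below 0.002 m and value of joint valve below -0.006 m and horizontal distance between nozzle and coupler below 0.004 m and angle between nozzle's own z axis and vertical below 0.09 rad and linear speed of nozzle below 0.02 m/s); the robot touches nothing.
It fails at once if the coupler is pressed down with more than 24 N (its cushion sinks more than 3 mm) (value of joint barrel above 0.003 m).
It fails at once if the dust plug, bowl, nippers or jar is disturbed (moved more than 20 mm) (distance of any of dust_plug, bowl, nippers, jar from where it was at the start of the episode above 0.02 m).
It also fails if it takes over 58 s, if anything falls off the work surface, if the arm or the gripper's body presses on something with over 40 N, if the wrist force passes 120 N, or if a joint passes its speed limit or range.

### The arm

A 6-joint arm with a two-finger parallel gripper is mounted at the origin on the work surface. World frame = base frame: x ahead of the robot, y to its left, z up, the work surface at z = 0. Lengths are in mm, angles in rad, forces in N, time in s.
With the tool pointing down it reaches from about 300 to 850 mm from the base axis. Payload 5.4 kg.
Tool frame: the origin (TCP) lies midway between the tips of the shut fingers; the grasp point (between the pads) lies 19 mm behind it; z points along the fingers, y is the direction in which the jaws open and shut (so a half turn about z gives the same grasp; the last joint's range is limited). The gripper opens to 85 mm and grips with 20 to 120 N. Pads are 22 mm wide; open, the fingers measure 114 mm over their backs; the gripper's body (76 mm by 85 mm) begins 54 mm behind the grasp point. The pads swing forward as they close: fully open they stand 13 mm farther back than shut.
Start: joints at [-1.336, 0.158, 1.597, -0, 1.386, -0.21], TCP at [247.385, -519.044, 231.299] pointing down, gripper open.
Joint ranges: [-2.91, 2.91], [-0.94, 2.29], [0.18, 2.7], [-1.29, 4.43], [0.17, 2.64], [-3, 3]. Speed limits (rad/s): [2.57, 2.57, 3.14, 3.14, 3.14, 3.14].

### API

Orientations are given as a 3x3 rotation matrix whose columns are the frame's x, y, z axes.
In Python, from workcell import readout, imaging, workorder gives the robot as it stands.
- The arm moves only by the shell command python3 -m inch 'ROWS' [FORCE]. ROWS is a JSON object of lists of equal length, an entry for each row: "delta_pos": the shift along the tool's x, y, z in mm, a list of three; "rot": the turn, a rotation vector about the tool's x, y, z in degrees, a list of three; "jaw": the finger opening in mm, from 0 to 85.4. A call has 1 to 8 rows; each row is the pose to reach, as a shift and turn from the pose commanded when the call began, along the tool's axes at that moment; what a row does not reach only later rows make up. A row lasts 1/10 s, in which the tool goes at most 50 mm and 8.59 degrees, less where a joint would pass 70% of its speed; a pose out of reach is approached as far as the arm can. A call with a gripper value outside its range is refused whole. The fingers move at their own pace and stop on an object; FORCE is the grip in N (left out, the last holds). Time passes only in rows, so rows that repeat a pose let the fingers close. It gives the time, the measured TCP pose, the force and the opening at its end, in the units of the state.
- readout.get_obs(): the state, without advancing time (a new reading comes with each control period).
- imaging.snapshot(name): name is "side" or "top" or "wrist"; returns (picture, depth): 480x640x3 uint8, red, green, blue; 480x640 float32, mm along the optical axis (not along the pixel's ray), 0 where there is no reading.
- imaging.camera_model(name): a dict with "vertical_fov" (degrees; the focal length in pixels is half the picture's height over the tangent of half this angle, whatever the lens; pixels are square), "cx", "cy" (the principal point, pixels), "cam_to_world" (4x4, takes a point from camera to world coordinates). Camera axes: x right, y down, z forward; pixel columns grow to the right and rows downward; lengths in mm; the calibration is good to about 2 mm. A picture is of the moment at which its call begins: read the wrist's pose just before it. camera_model takes no time and is no camera call; for the wrist camera it gives the pose at the moment of the call.
- workorder.finish_job(): hands the job in, once; it reports no verdict.
The state is a dict: "clock": time; "qpos": joint angles; "joint_velocities": joint speeds; "tau": joint torques, N m; "position": TCP position; "orientation": TCP orientation; "force": force on the tool from outside, world axes, zero at the start; "moment": the same for the moment, N m; "finger_gap": finger opening in mm.
Only numpy, scipy, OpenCV 4.12 (cv2) and the standard library are available. Lean on these libraries where they do the work, as an engineer would, in place of code of your own. Each camera call takes 0.05 s, during which the arm holds its last target.

## Working session

There is one attempt and no reset: what is moved stays moved. The work goes in short steps, Python scripts to look and compute and a shell command to move; the robot and the scene stay as the last step left them, time stands still between calls to the robot, and variables do not carry over. Pictures are saved under pics/ and viewed, and the job is handed in when it is done.

```bash
mkdir -p pics; ls; python3 - <<'E'
from workcell import readout, imaging
import cv2,numpy as np
print(readout.get_obs())
for n in ["side","top"]:
    p,d=imaging.snapshot(n); cv2.imwrite(f"pics/{n}0.png",p[:,:,::-1]); np.save(f"{n}0.npy",d)
    print(n,imaging.camera_model(n))
E
```

```text
pics
{'clock': 0.0, 'qpos': array([-1.33606054e+00,  1.59065041e-01,  1.59826280e+00, -1.30313508e-05,
        1.38622531e+00, -2.10096055e-01]), 'joint_velocities': array([-0.00033036,  0.00046717,  0.00029044,  0.00031631,  0.00077144,
        0.00031433]), 'tau': array([-1.80689058e-04, -3.95996118e+01, -3.31429875e+01, -2.08015699e-04,
        8.42006615e-03, -1.04364671e-05]), 'position': array([ 247.25743217, -518.43404168,  230.29262851]), 'orientation': array([[ 9.02682096e-01,  4.30307814e-01, -4.68443243e-04],
       [ 4.30307886e-01, -9.02680175e-01,  1.90375392e-03],
       [ 3.96345759e-04, -1.92005940e-03, -9.99998078e-01]]), 'force': array([-0.66067491,  0.00965523,  0.09108797]), 'moment': array([-0.04902725,  0.00192578,  0.06229267]), 'finger_gap': 85.28444094996993}
side {'vertical_fov': 44.815311157650626, 'cx': 316.22219305031643, 'cy': 228.69482189661719, 'cam_to_world': array([[-9.99916877e-01, -1.04711588e-02,  7.52292636e-03,
         5.26565136e+02],
       [-1.28469026e-02,  7.59633887e-01, -6.50224050e-01,
         7.78723703e+02],
       [ 1.09392949e-03, -6.50266648e-01, -7.59705265e-01,
         9.09068711e+02],
       [ 0.00000000e+00,  0.00000000e+00,  0.00000000e+00,
         1.00000000e+00]])}
top {'vertical_fov': 46.48636061071046, 'cx': 320.7499004936407, 'cy': 242.4161120411746, 'cam_to_world': array([[-6.61903269e-03, -9.95464135e-01,  9.49070316e-02,
         4.42823728e+02],
       [-9.99960963e-01,  6.03350260e-03, -6.45514713e-03,
         8.63356289e+01],
       [ 5.85324563e-03, -9.49460535e-02, -9.95465211e-01,
         1.08244155e+03],
       [ 0.00000000e+00,  0.00000000e+00,  0.00000000e+00,
         1.00000000e+00]])}
```

View pics/side0.png

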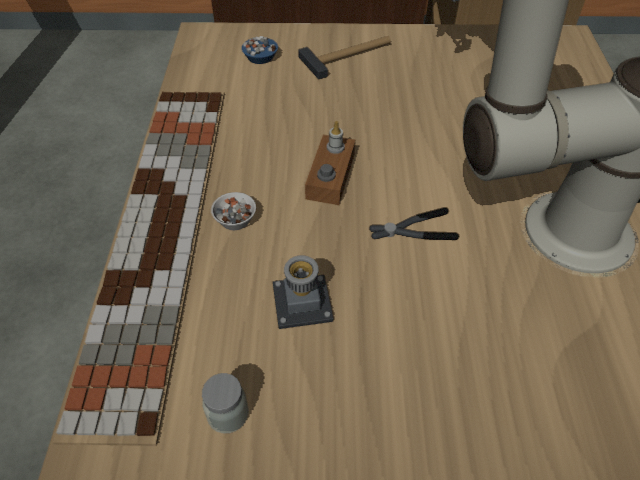

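View pics/top0.png

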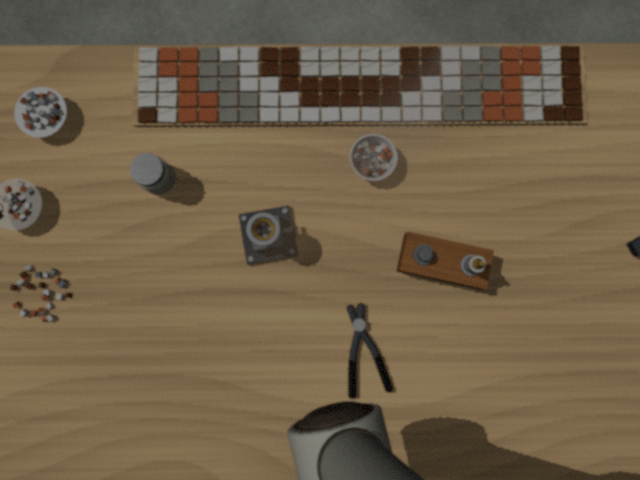

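The coupler is at about (302,275) in the side view and (264,230) in the top view. The nozzle is at (336,142) side and (476,264) top, and the dust plug is nearer the coupler. Next I'll use depth and enlarged crops.

```bash
cat > h.py <<'E'
import numpy as np, cv2
from workcell import readout, imaging
def cloud(n,d,cm=None):
    cm=cm or imaging.camera_model(n)
    f=240/np.tan(np.radians(cm["vertical_fov"])/2)
    v,u=np.mgrid[0:480,0:640]
    P=np.stack([(u-cm["cx"])/f*d,(v-cm["cy"])/f*d,d,np.ones_like(d)],-1)@np.array(cm["cam_to_world"]).T
    P=P[...,:3]; P[d==0]=np.nan
    return P
def crop(p,u0,v0,u1,v1,k,name):
    cv2.imwrite("pics/"+name,cv2.resize(p[v0:v1,u0:u1],None,fx=k,fy=k,interpolation=cv2.INTER_CUBIC))
E
python3 - <<'E'
from h import *
for n in ["side","top"]:
    d=np.load(n+"0.npy"); P=cloud(n,d); np.save(n+"P.npy",P)
    img=cv2.imread(f"pics/{n}0.png")
    boxes=dict(c=(262,245,342,335),s=(300,115,365,210)) if n=="side" else dict(c=(235,200,305,270),s=(390,225,500,300))
    for k,b in boxes.items(): crop(img,*b,6 if k=="s" and n=="side" else 6,f"{n}_{k}.png")
    for k,(u0,v0,u1,v1) in boxes.items():
        Q=P[v0:v1,u0:u1].reshape(-1,3); Q=Q[~np.isnan(Q[:,0])]
        print(n,k)
        for lo,hi in ([(8,16),(40,50),(85,95),(95,100),(100,105),(105,110),(110,115),(115,120),(120,125),(125,130),(130,138)] if k=="c" else [(41,47),(48,53),(60,70),(70,85),(85,95),(95,120)]):
            q=Q[(Q[:,2]>lo)&(Q[:,2]<hi)]
            if len(q): print(lo,hi,len(q),q.mean(0).round(1),q.min(0).round(1),q.max(0).round(1))
E
```

```text
side c
8 16 1315 [559.  196.2  12. ] [502.6 124.8   8. ] [615.2 239.2  16. ]
40 50 493 [559.4 196.8  45.3] [526.3 158.3  40. ] [592.4 216.   50. ]
85 95 182 [559.4 187.1  89.4] [535.3 166.9  85.1] [583.7 208.8  94.8]
95 100 99 [560.2 175.7  98. ] [533.6 157.7  95.1] [583.  207.8 100. ]
100 105 246 [558.6 182.2 102.8] [530.2 150.5 100. ] [587.4 211.2 105. ]
105 110 337 [560.1 182.5 106.7] [530.3 151.8 105. ] [588.7 211.6 109.6]
110 115 1 [565.2 160.5 110.8] [565.2 160.5 110.8] [565.2 160.5 110.8]
side s
41 47 1164 [ 506.6 -145.8   44.8] [ 451.2 -243.7   41. ] [560.3 -64.6  47. ]
48 53 196 [ 506.4 -143.1   50.1] [ 458.6 -229.4   48. ] [558.2 -66.6  52.9]
60 70 147 [ 509.4 -135.    65.7] [ 481.5 -196.4   60. ] [527.1 -94.7  69.9]
70 85 75 [ 498.5 -181.6   76.7] [ 482.  -201.5   70.2] [527.  -99.5  84.8]
85 95 99 [ 495.8 -192.5   90.5] [ 482.4 -210.4   85.2] [ 510.6 -180.5   94.9]
95 120 57 [ 495.8 -195.9  105.9] [ 489.2 -205.9   95.7] [ 502.2 -189.6  119.1]
top c
8 16 1284 [554.9 180.4  11.5] [504.2 125.1   8. ] [616.7 239.2  15.9]
40 50 255 [547.6 171.3  44.4] [528.3 148.2  40.1] [594.5 208.3  49.6]
85 95 101 [562.7 183.1  89.9] [541.9 162.9  85.2] [582.2 202.8  94.9]
95 100 119 [562.7 182.5  97.7] [537.9 162.7  95. ] [581.2 201.8 100. ]
100 105 305 [560.9 182.4 103. ] [532.2 153.4 100. ] [589.2 211.9 105. ]
105 110 262 [560.4 182.3 106.5] [531.8 153.2 105. ] [588.8 211.4 110. ]
110 115 1 [552.8 205.4 110.5] [552.8 205.4 110.5] [552.8 205.4 110.5]
top s
41 47 2529 [ 507.6 -152.1   44. ] [ 453.2 -242.7   41. ] [562.2 -65.6  47. ]
48 53 282 [ 509.7 -140.1   50. ] [ 460.7 -236.    48. ] [558.  -72.2  53. ]
60 70 179 [ 514.3 -120.7   65.5] [ 483.8 -194.6   60. ] [530.4 -97.6  69.7]
70 85 43 [ 496.1 -183.1   78.1] [ 483.1 -201.    70. ] [ 518.8 -104.1   84.5]
85 95 158 [ 497.6 -195.9   90.5] [ 483.1 -212.9   85.1] [ 511.7 -182.4   94.9]
95 120 63 [ 497.6 -196.   105.2] [ 489.7 -203.4   95.3] [ 505.7 -189.5  119.4]
```

```bash
cd pics; python3 -c "
import cv2,numpy as np
for n in ['side','top']:
    for k in 'cs': print(n,k,cv2.imread(f'{n}_{k}.png').shape)
"
```

```text
side c (540, 480, 3)
side s (570, 390, 3)
top c (420, 420, 3)
top s (450, 660, 3)
```

View pics/side_c.png

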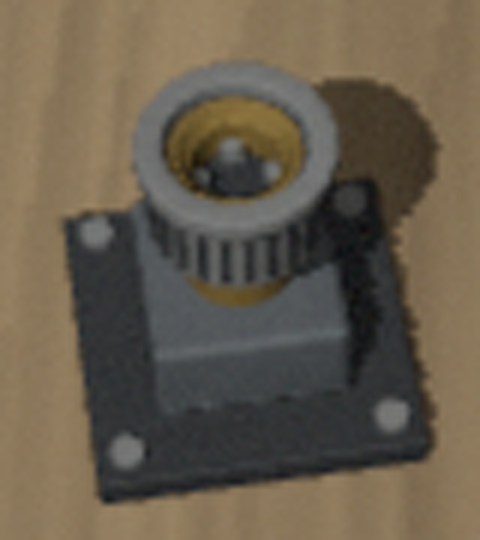

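View pics/top_s.png

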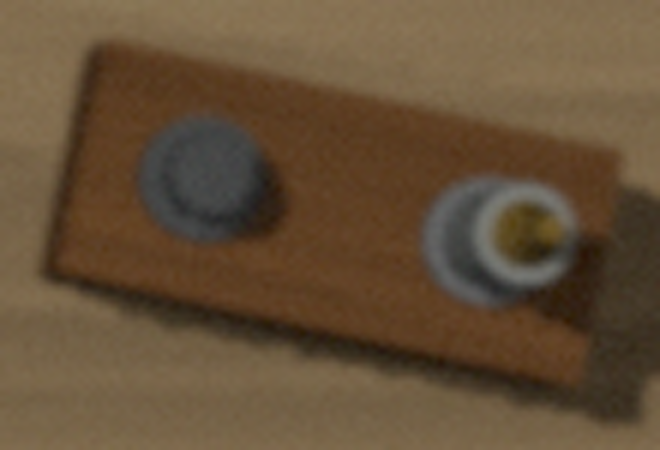

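View pics/top_c.png

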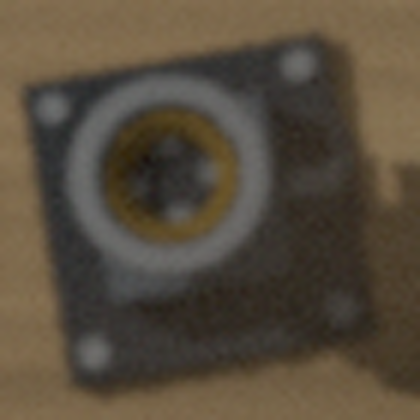

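The crops show the sleeve flange clearly: steel ring over brass bore, centred at about (559.5–560.5, 181–182.5) with its top near z 106. I'll refine the heights and centres.

```bash
python3 - <<'E'
from h import *
from scipy.optimize import least_squares
for n in ["side","top"]:
    P=np.load(n+"P.npy").reshape(-1,3); P=P[~np.isnan(P[:,0])]
    r=np.hypot(P[:,0]-560,P[:,1]-182)
    q=P[(r>22)&(r<28)&(P[:,2]>98)&(P[:,2]<115)]
    z=np.median(q[:,2]); 
    b=P[(r>75)&(r<110)&(P[:,2]<8)]
    print(n,"flange z",z,q[:,2].std(),len(q),"bench",np.median(b[:,2]), "baseplate",np.median(P[(abs(P[:,0]-590)<12)&(abs(P[:,1]-140)<12)][:,2]))
    m=P[(r<60)&(P[:,2]>z-3)&(P[:,2]<z+4)]
    h=cv2.convexHull(m[:,:2].astype(np.float32))[:,0]
    f=least_squares(lambda p:np.hypot(h[:,0]-p[0],h[:,1]-p[1])-p[2],[560,182,30],loss='soft_l1'); print(" flange circle",f.x)
    for c,rr,zz in [((497,-196),60,91),((523,-107),60,67)]:
        r=np.hypot(P[:,0]-c[0],P[:,1]-c[1]); m=P[(r<22)&(abs(P[:,2]-zz)<2.5)]
        print(" top of",c,np.median(m[:,2]),m.mean(0),cv2.minEnclosingCircle(m[:,:2].astype(np.float32)))
E
```

```text
side flange z 106.32777291347406 1.9690102586164497 281 bench 0.10863620203588198 baseplate 12.558714584379118
 flange circle [559.48590019 181.95687508  29.73558572]
 top of (497, -196) 91.52546841443728 [ 495.34694497 -194.03373098   91.30923508] ((495.3775939941406, -196.71453857421875), 16.19146728515625)
 top of (523, -107) 67.11386336028727 [ 515.69989754 -110.15173299   67.07364108] ((517.100341796875, -109.79881286621094), 13.519198417663574)
top flange z 105.51779258881822 1.7929490591690949 305 bench -0.5915456017503402 baseplate 10.40429118171403
 flange circle [560.58801889 182.09566995  29.38378468]
 top of (497, -196) 90.96348702913326 [ 496.78123199 -196.22128615   90.86363915] ((497.484619140625, -197.6172332763672), 14.657495498657227)
 top of (523, -107) 66.25790608361626 [ 518.25069501 -109.88828485   66.38068152] ((517.69775390625, -109.6257553100586), 12.542787551879883)
```

```bash
python3 -m inch '{"delta_pos":[[0,0,0],[0,0,0],[0,0,0],[0,0,0]],"rot":[[0,0,8.5],[0,0,17],[0,0,25.49],[0,0,25.49]],"jaw":[85,75,65,50]}' 40; python3 -c "
from workcell import readout;print(readout.get_obs())"
```

```text
clock: 0.5
position: [247.3, -518.7, 230.8]
orientation: [[1.0, -0.001, -0.0], [-0.001, -1.0, 0.001], [-0.0, -0.001, -1.0]]
force: [0.4, -0.1, 0.1]
finger_gap: 51.8
{'clock': 0.5, 'qpos': array([-1.33614192e+00,  1.58761353e-01,  1.59768837e+00, -2.30125176e-05,
        1.38623877e+00,  2.35167072e-01]), 'joint_velocities': array([ 0.00036725, -0.00084495, -0.00019694,  0.00066752, -0.00050032,
       -0.13102123]), 'tau': array([-3.45062850e-03, -3.96603334e+01, -3.32086480e+01,  1.04569219e-03,
        2.94695557e-03,  1.03796158e+00]), 'position': array([ 247.27603142, -518.72135095,  230.75095776]), 'orientation': array([[ 9.99999832e-01, -5.08580654e-04, -2.76790181e-04],
       [-5.08286840e-04, -9.99999308e-01,  1.06054056e-03],
       [-2.77329360e-04, -1.06039969e-03, -9.99999399e-01]]), 'force': array([ 0.37809805, -0.12685815,  0.14713226]), 'moment': array([-0.01463916,  0.01249478,  0.0017845 ]), 'finger_gap': 51.751733967853234}
```

```bash
python3 -m inch '{"delta_pos":[[20,-45,0],[40,-90,0],[60,-135,0],[80,-179,0],[100,-224,0],[120,-269,0],[140,-314,0],[160,-359,0]],"rot":[[0,0,0],[0,0,0],[0,0,0],[0,0,0],[0,0,0],[0,0,0],[0,0,0],[0,0,0]],"jaw":[50,50,50,50,50,50,50,50]}' && python3 -m inch '{"delta_pos":[[20,-45,0],[40,-90,0],[60,-135,0],[80,-179,0],[100,-224,10],[120,-269,30],[140,-314,50],[152.7,-341.7,60]],"rot":[[0,0,0],[0,0,0],[0,0,0],[0,0,0],[0,0,0],[0,0,0],[0,0,0],[0,0,0]],"jaw":[50,50,50,50,50,50,50,50]}' && python3 -m inch '{"delta_pos":[[0,0,0],[0,0,0]],"rot":[[0,0,0],[0,0,0]],"jaw":[50,50]}'
python3 - <<'E'
from h import *
print(readout.get_obs()['position'])
cm=imaging.camera_model("wrist"); print(cm)
p,d=imaging.snapshot("wrist"); cv2.imwrite("pics/w1.png",p[:,:,::-1]); np.save("w1.npy",d)
p,d=imaging.snapshot("side"); cv2.imwrite("pics/s1.png",p[100:340,180:420,::-1].repeat(2,0).repeat(2,1))
E
```

```text
clock: 1.3
position: [407.7, -158.1, 231.3]
orientation: [[1.0, 0.004, 0.0], [0.004, -1.0, -0.0], [0.0, 0.0, -1.0]]
force: [0.4, -0.1, 0.0]
finger_gap: 50.0
clock: 2.1
position: [559.8, 184.2, 169.4]
orientation: [[1.0, 0.005, -0.002], [0.005, -1.0, 0.0], [-0.002, -0.0, -1.0]]
force: [0.4, -0.3, 0.1]
finger_gap: 49.9
clock: 2.3
position: [559.7, 182.1, 170.4]
orientation: [[1.0, 0.004, -0.002], [0.004, -1.0, -0.001], [-0.002, 0.001, -1.0]]
force: [0.9, -0.2, -0.5]
finger_gap: 49.6
[559.65657312 182.06343825 170.3943742 ]
{'vertical_fov': 59.56424502742546, 'cx': 321.822517007756, 'cy': 237.4199022562016, 'cam_to_world': array([[ 3.53206359e-03, -9.47230295e-01, -3.20534388e-01,
         6.41468922e+02],
       [-9.99993414e-01, -3.07837244e-03, -1.92214225e-03,
         1.81645654e+02],
       [ 8.33987146e-04,  3.20539066e-01, -9.47234930e-01,
         3.12971604e+02],
       [ 0.00000000e+00,  0.00000000e+00,  0.00000000e+00,
         1.00000000e+00]])}
```

View pics/w1.png

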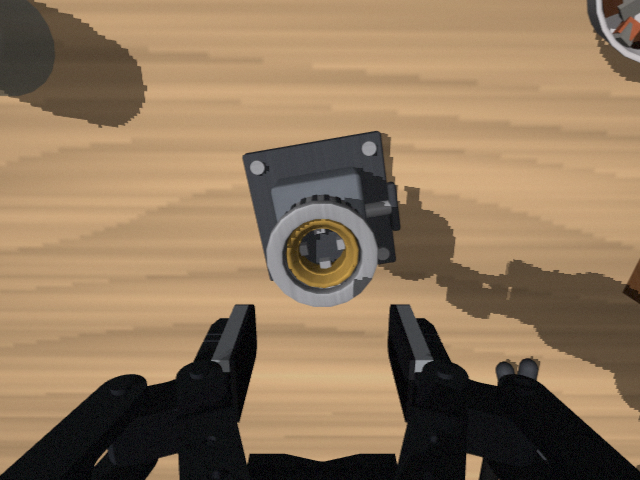

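View pics/s1.png

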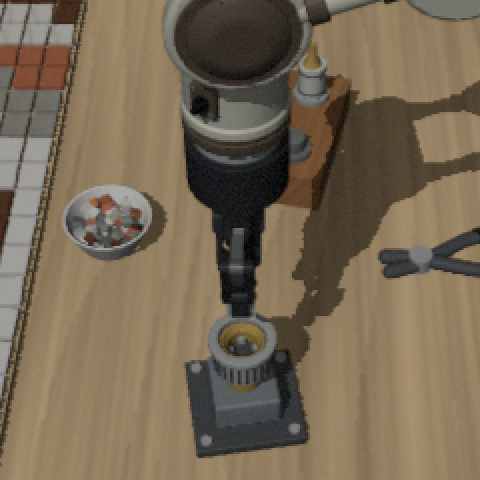

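```bash
python3 - <<'E'
from h import *
d=np.load("w1.npy"); P=cloud("wrist",d).reshape(-1,3); P=P[~np.isnan(P[:,0])]
from scipy.optimize import least_squares
r=np.hypot(P[:,0]-560,P[:,1]-182)
m=P[(r<36)&(P[:,2]>98)&(P[:,2]<114)]
q=m[np.hypot(m[:,0]-560,m[:,1]-182)<29]; q=q[q[:,2]>103.0]
print(np.median(q[:,2]),q[:,2].std(),len(q))
m=m[m[:,2]>103]
h=cv2.convexHull(m[:,:2].astype(np.float32))[:,0]
print(least_squares(lambda p:np.hypot(h[:,0]-p[0],h[:,1]-p[1])-p[2],[560,182,30],loss='soft_l1').x)
E
```

```text
107.50086453181137 1.6834267473963027 5064
[561.40643113 180.26810081  29.68408369]
```

The wrist view shows the flange centred at (322,253), midway between the fingers at columns 254 and 390, so the lateral centring in y is good. I'll descend and then feel for the flange.

```bash
python3 -m inch '{"delta_pos":[[0.7,0,20],[0.7,0,40],[0.7,0,52],[0.7,0,52],[0.7,0,52]],"rot":[[0,0,0],[0,0,0],[0,0,0],[0,0,0],[0,0,0]],"jaw":[50,50,50,50,50]}'; for i in 1 2 3; do python3 -m inch '{"delta_pos":[[0,0,1],[0,0,2],[0,0,3],[0,0,3]],"rot":[[0,0,0],[0,0,0],[0,0,0],[0,0,0]],"jaw":[50,50,50,50]}' | egrep 'pos|force'; done
```

```text
clock: 2.9
position: [561.3, 181.1, 120.2]
orientation: [[1.0, -0.001, 0.001], [-0.001, -1.0, 0.0], [0.001, -0.0, -1.0]]
force: [0.6, 0.7, 0.5]
finger_gap: 49.7
position: [560.9, 181.7, 116.4]
force: [0.6, -0.1, -0.2]
position: [560.7, 181.6, 113.0]
force: [0.3, -0.1, -0.0]
position: [560.7, 181.6, 110.1]
force: [-1.0, -0.4, 0.8]
```

```bash
for i in 1 2 3 4; do python3 -m inch '{"delta_pos":[[0,0,1],[0,0,2],[0,0,2]],"rot":[[0,0,0],[0,0,0],[0,0,0]],"jaw":[50,50,50]}' | egrep 'pos|force'; done
```

```text
position: [560.7, 181.6, 108.1]
force: [-0.3, -0.9, -0.5]
position: [560.7, 181.6, 106.1]
force: [-1.1, 1.0, 0.1]
position: [560.7, 181.6, 104.1]
force: [-0.4, 0.6, 0.7]
position: [561.0, 181.6, 102.6]
force: [-0.2, -0.3, 2.0]
```

```bash
for i in 1 2 3 4; do python3 -m inch '{"delta_pos":[[0,0,1],[0,0,2],[0,0,2]],"rot":[[0,0,0],[0,0,0],[0,0,0]],"jaw":[50,50,50]}' | egrep 'pos|force'; done
```

```text
position: [561.0, 181.6, 100.4]
force: [-1.1, 0.1, 3.1]
position: [561.0, 181.7, 98.3]
force: [-0.8, -0.5, 3.9]
position: [561.0, 181.6, 96.3]
force: [-0.2, -0.5, 3.8]
position: [561.0, 181.6, 94.3]
force: [-0.2, 0.4, 5.2]
```

```bash
for i in 1 2; do python3 -m inch '{"delta_pos":[[0,0,1],[0,0,2],[0,0,2]],"rot":[[0,0,0],[0,0,0],[0,0,0]],"jaw":[50,50,50]}' | egrep 'pos|force'; done;  for i in 1 2; do python3 -m inch '{"delta_pos":[[0,0,0.7],[0,0,0.7]],"rot":[[0,0,0],[0,0,0]],"jaw":[50,50]}' | egrep 'pos|force'; done
```

```text
position: [560.9, 181.6, 92.2]
force: [0.5, 1.3, 2.3]
position: [561.0, 181.7, 90.4]
force: [0.1, 0.4, 3.9]
position: [561.0, 181.6, 89.7]
force: [-0.7, 0.7, 4.4]
position: [561.0, 181.6, 89.2]
force: [-1.2, -0.3, 4.7]
```

```bash
 for i in 1 2; do python3 -m inch '{"delta_pos":[[0,0,0.5],[0,0,0.5]],"rot":[[0,0,0],[0,0,0]],"jaw":[50,50]}' | egrep 'pos|force'; done
```

```text
position: [561.0, 181.7, 88.9]
force: [-2.7, -1.0, 7.2]
position: [561.1, 181.7, 88.7]
force: [-1.8, -0.5, 8.9]
```

```bash
 for i in 1 2; do python3 -m inch '{"delta_pos":[[0,0,0.5],[0,0,0.5],[0,0,0.5]],"rot":[[0,0,0],[0,0,0],[0,0,0]],"jaw":[50,50,50]}' | egrep 'pos|force'; done
```

```text
position: [561.1, 181.7, 88.5]
force: [-3.5, -0.8, 10.4]
position: [561.2, 181.7, 88.3]
force: [-3.3, -0.3, 12.6]
```

The stop is reached at 12.6 N with the force still rising. I'll back off straight up and look.

```bash
 python3 -m inch '{"delta_pos":[[0,0,-2],[0,0,-5],[0,0,-15],[0,0,-40],[0,0,-80],[0,0,-80],[0,0,-80]],"rot":[[0,0,0],[0,0,0],[0,0,0],[0,0,0],[0,0,0],[0,0,0],[0,0,0]],"jaw":[50,50,50,50,50,50,50]}'
python3 - <<'E'
from h import *
p,d=imaging.snapshot("wrist"); P=cloud("wrist",d)
cv2.imwrite("pics/w2.png",p[120:360,200:440,::-1].repeat(2,0).repeat(2,1))
P=P.reshape(-1,3);P=P[~np.isnan(P[:,0])]
r=np.hypot(P[:,0]-560.5,P[:,1]-182)
for a,b in [(0,9),(18,19.5),(23,28)]:
    print(a,b,np.median(P[(r>a)&(r<b),2]))
E
```

```text
clock: 9.2
position: [561.2, 181.6, 167.8]
orientation: [[1.0, -0.0, 0.001], [-0.0, -1.0, 0.0], [0.001, -0.0, -1.0]]
force: [-0.1, -0.2, -1.2]
finger_gap: 49.9
0 9 90.98880215752729
18 19.5 100.35541218370228
23 28 202.77891295790096
```

View pics/w2.png

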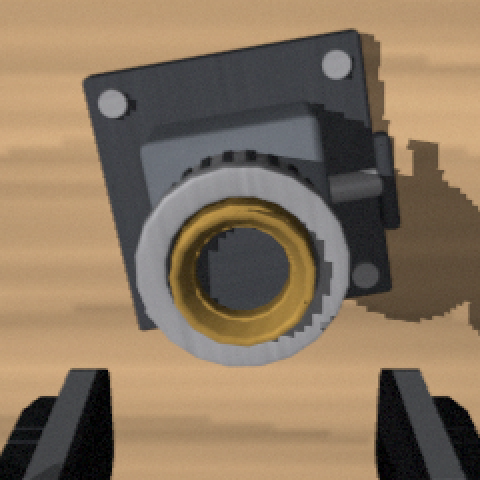

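Caught: the brass mouth stands proud and the disc has risen with no dogs in view. The bore is centred at columns 321–322. Next I'll go over to the nozzle.

```bash
 python3 -m inch '{"delta_pos":[[-8,47.3,-10],[-16,94.6,-10],[-24,142,-10],[-32,189,-10],[-40,236,-10],[-48.5,284,-10],[-56.6,331,-5],[-64.7,378.1,0]],"rot":[[0,0,0],[0,0,0],[0,0,0],[0,0,0],[0,0,0],[0,0,0],[0,0,0],[0,0,0]],"jaw":[60,60,60,60,60,60,60,60]}' && python3 -m inch '{"delta_pos":[[0,0,0],[0,0,0],[0,0,0]],"rot":[[0,0,0],[0,0,0],[0,0,0]],"jaw":[60,60,60]}'
python3 - <<'E'
from h import *
p,d=imaging.snapshot("wrist"); P=cloud("wrist",d)
cv2.imwrite("pics/w3.png",p[:,:,::-1])
P=P.reshape(-1,3);P=P[~np.isnan(P[:,0])]
m=P[(np.hypot(P[:,0]-496.5,P[:,1]+196.5)<25)]
for lo,hi in [(48,53),(86,92),(94,125)]:
    q=m[(m[:,2]>lo)&(m[:,2]<hi)]; print(len(q),q.mean(0).round(1),q.min(0).round(1),q.max(0).round(1),cv2.minEnclosingCircle(q[:,:2].astype(np.float32)))
E
```

```text
clock: 10.05
position: [494.4, -197.6, 165.0]
orientation: [[1.0, -0.0, -0.003], [-0.0, -1.0, 0.002], [-0.003, -0.002, -1.0]]
force: [0.7, -0.9, 0.5]
finger_gap: 60.1
clock: 10.35
position: [495.7, -195.1, 165.8]
orientation: [[1.0, 0.001, -0.002], [0.001, -1.0, 0.002], [-0.002, -0.002, -1.0]]
force: [-0.4, 1.5, -0.1]
finger_gap: 59.9
761 [ 507.6 -198.2   51.3] [ 488.9 -217.6   48. ] [ 517.1 -175.8   53. ] ((500.2900390625, -196.1351318359375), 22.60455894470215)
938 [ 501.3 -198.5   90.8] [ 483.4 -213.4   86. ] [ 512.8 -183.3   92. ] ((497.9053649902344, -198.41468811035156), 15.326010704040527)
928 [ 500.2 -198.5  104.4] [ 490.3 -207.7   94. ] [ 507.8 -189.2  119.6] ((498.2420654296875, -198.5398712158203), 9.638525009155273)
```

View pics/w3.png

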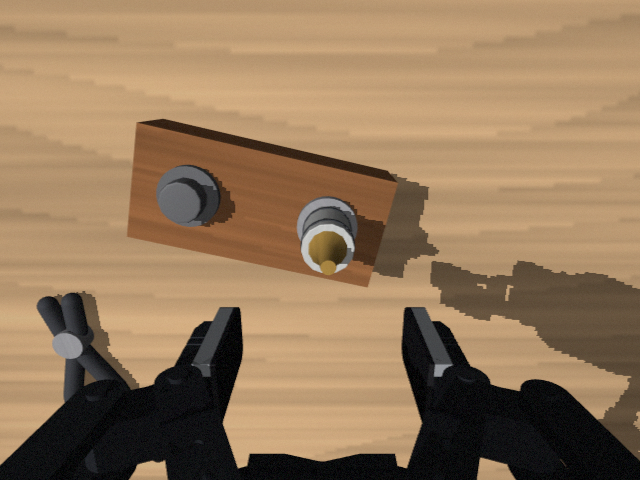

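The nozzle spout is at about (328,250), slightly right of the finger midline at 322, roughly 2–3 mm toward −y. The merged estimate is (497.1, −196.8). I'll descend part way and settle.

```bash
 python3 -m inch '{"delta_pos":[[0.5,0.5,30],[0.5,0.5,60],[0.5,0.5,80],[0.5,0.5,85],[0.5,0.5,85],[0.5,0.5,85]],"rot":[[0,0,0],[0,0,0],[0,0,0],[0,0,0],[0,0,0],[0,0,0]],"jaw":[60,60,60,60,60,60]}' 
python3 - <<'E'
from h import *
print(readout.get_obs()['position'])
p,d=imaging.snapshot("wrist"); 
cv2.imwrite("pics/w4.png",p[:,:,::-1])
E
```

```text
clock: 11.0
position: [497.6, -196.9, 83.2]
orientation: [[1.0, 0.001, 0.002], [0.001, -1.0, -0.001], [0.002, 0.001, -1.0]]
force: [0.8, 0.4, 0.9]
finger_gap: 60.2
[ 497.61892129 -196.94693319   83.21991937]
```

View pics/w4.png

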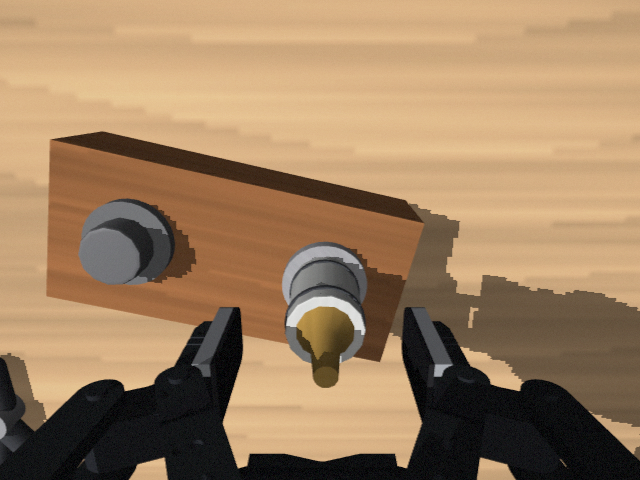

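The grip ring is at columns 286–365, centre 325.5, about 1 mm toward −y. I'll correct that, descend and grip.

```bash
 python3 -m inch '{"delta_pos":[[-0.5,1,10],[-0.5,1,20],[-0.5,1,28],[-0.5,1,28],[-0.5,1,28]],"rot":[[0,0,0],[0,0,0],[0,0,0],[0,0,0],[0,0,0]],"jaw":[60,60,60,60,60]}' && python3 -m inch '{"delta_pos":[[0,0,0],[0,0,0],[0,0,0],[0,0,0],[0,0,0],[0,0,0],[0,0,0],[0,0,0]],"rot":[[0,0,0],[0,0,0],[0,0,0],[0,0,0],[0,0,0],[0,0,0],[0,0,0],[0,0,0]],"jaw":[50,40,35,30,26,24,24,24]}' 60
```

```text
clock: 11.55
position: [495.8, -197.8, 53.4]
orientation: [[1.0, -0.0, -0.001], [-0.0, -1.0, 0.001], [-0.001, -0.001, -1.0]]
force: [0.0, 0.2, -0.1]
finger_gap: 60.1
clock: 12.35
position: [496.4, -198.1, 54.3]
orientation: [[1.0, -0.0, 0.001], [-0.0, -1.0, -0.0], [0.001, 0.0, -1.0]]
force: [-0.7, 1.1, 4.4]
finger_gap: 28.7
```

```bash
 python3 -m inch '{"delta_pos":[[0,0,-5],[0,0,-15],[0,0,-30],[0,0,-60],[0,0,-100],[0,0,-120],[0,0,-120]],"rot":[[0,0,0],[0,0,0],[0,0,0],[0,0,0],[0,0,0],[0,0,0],[0,0,0]],"jaw":[24,24,24,24,24,24,24]}' && python3 -m inch '{"delta_pos":[[4,-24,0],[12,-71,0],[20,-118,0],[28,-165,0],[36,-212,0],[44,-259,0],[52,-306,0],[58,-345,0]],"rot":[[0,0,0],[0,0,0],[0,0,0],[0,0,0],[0,0,0],[0,0,0],[0,0,0],[0,0,0]],"jaw":[24,24,24,24,24,24,24,24]}' && python3 -m inch '{"delta_pos":[[3.5,-20,0],[5.7,-34.5,0],[5.7,-34.5,0],[5.7,-34.5,0],[5.7,-34.5,0]],"rot":[[0,0,0],[0,0,0],[0,0,0],[0,0,0],[0,0,0]],"jaw":[24,24,24,24,24]}'
python3 - <<'E'
from h import *
print(readout.get_obs()['position'])
for n,b in [("side",(262,195,342,315)),("top",(205,170,305,270)),("wrist",None)]:
    p,d=imaging.snapshot(n); np.save(n+"5.npy",d); q=np.ascontiguousarray(p[:,:,::-1]); cv2.imwrite(f"pics/{n}5f.png",q)
    if b: crop(q,*b,5,f"{n}5.png")
E
```

```text
clock: 13.05
position: [498.3, -199.4, 178.8]
orientation: [[1.0, 0.0, 0.007], [0.0, -1.0, -0.005], [0.007, 0.005, -1.0]]
force: [0.4, 0.1, -2.4]
finger_gap: 28.4
clock: 13.85
position: [552.9, 149.5, 172.4]
orientation: [[1.0, 0.001, -0.003], [0.001, -1.0, 0.0], [-0.003, -0.0, -1.0]]
force: [0.1, -0.6, -2.6]
finger_gap: 29.2
clock: 14.35
position: [559.7, 180.2, 173.6]
orientation: [[1.0, -0.002, -0.001], [-0.002, -1.0, -0.0], [-0.001, 0.0, -1.0]]
force: [0.0, -0.7, -2.6]
finger_gap: 29.0
[559.72488931 180.21082459 173.62090773]
```

View pics/side5.png

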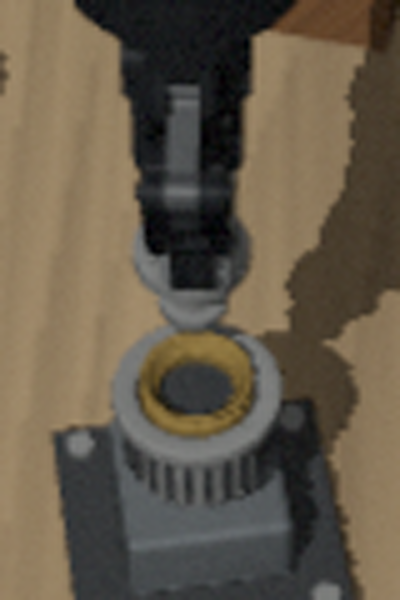

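View pics/wrist5f.png

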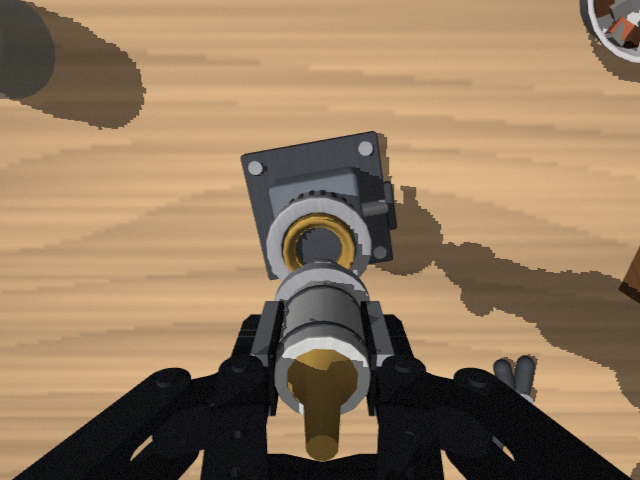

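View pics/top5.png

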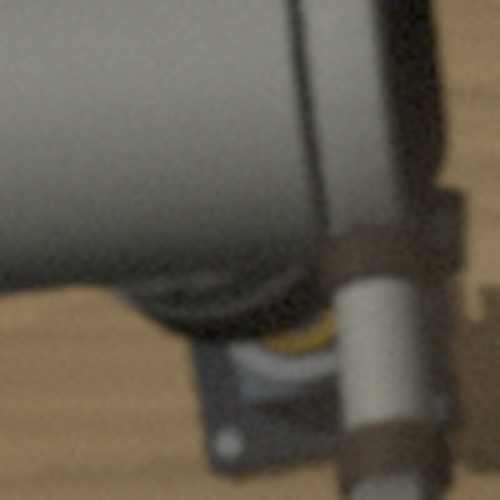

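Wrist view: nozzle shoulder at columns 275–369 (centre 322), coupler flange at 267–371 (centre 319), so move about 1.3 mm toward +y. For x I'll use the side camera's depth.

```bash
python3 - <<'E'
from h import *
d=np.load("side5.npy"); P=cloud("side",d)
Q=P.reshape(-1,3);Q=Q[~np.isnan(Q[:,0])]
m=Q[np.hypot(Q[:,0]-560,Q[:,1]-182)<40]
for lo,hi in [(60,85),(86,92),(92.5,95),(98,106),(134,140),(140,150),(150,163),(163,171)]:
    q=m[(m[:,2]>lo)&(m[:,2]<hi)]
    q=q[q[:,1]>170]
    if len(q): print(lo,hi,len(q),q.min(0).round(1),q.max(0).round(1),'midx',(q[:,0].min()+q[:,0].max())/2, np.percentile(q[:,0],[3,97]).mean())
# depth rows at each image row: extents in side image
img=cv2.imread("pics/side5f.png"); crop(img,280,225,325,275,14,"side5z.png")
E
```

```text
60 85 200 [533.7 175.5  60.4] [584.4 209.   84.9] midx 559.053552605246 558.9323968333604
86 92 90 [530.2 171.1  86.7] [589.2 211.5  91.9] midx 559.6866909976425 559.7437282906957
92.5 95 175 [530.3 170.3  92.5] [589.2 211.6  95. ] midx 559.7245508765204 559.2791788654748
98 106 117 [535.3 170.3  98. ] [586.9 205.  105.9] midx 561.1133917025319 559.4783342038079
134 140 2 [553.8 185.9 135.4] [565.5 186.4 136.3] midx 559.6181375720976 559.6181375720976
140 150 66 [548.8 178.8 140.1] [570.5 193.1 147.9] midx 559.6256246942611 560.31666399758
163 171 88 [541.9 171.7 163.4] [578.2 200.9 171. ] midx 560.0202003787267 559.9308140033861
```

View pics/side5z.png

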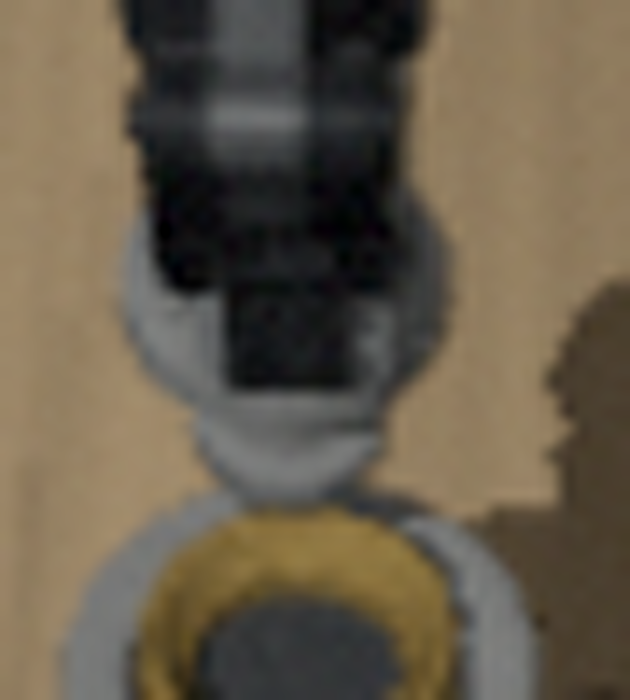

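The side camera puts the coupler at x ≈ 559.5 and the nozzle at x ≈ 559.9. I'll correct and descend to just above the mouth.

```bash
 python3 -m inch '{"delta_pos":[[-0.3,-1.4,10],[-0.3,-1.4,20],[-0.3,-1.4,30],[-0.3,-1.4,30],[-0.3,-1.4,30],[-0.3,-1.4,30]],"rot":[[0,0,0],[0,0,0],[0,0,0],[0,0,0],[0,0,0],[0,0,0]],"jaw":[24,24,24,24,24,24]}'
python3 - <<'E'
from h import *
print(readout.get_obs()['position'])
p,d=imaging.snapshot("wrist"); cv2.imwrite("pics/w6.png",p[:,:,::-1])
p,d=imaging.snapshot("side"); crop(np.ascontiguousarray(p[:,:,::-1]),280,225,330,275,14,"s6.png")
E
```

```text
clock: 15.1
position: [559.9, 183.0, 144.3]
orientation: [[1.0, -0.0, 0.001], [-0.0, -1.0, 0.0], [0.001, -0.0, -1.0]]
force: [0.7, 0.8, -2.0]
finger_gap: 28.8
[559.864157   182.99527308 144.25127451]
```

View pics/w6.png

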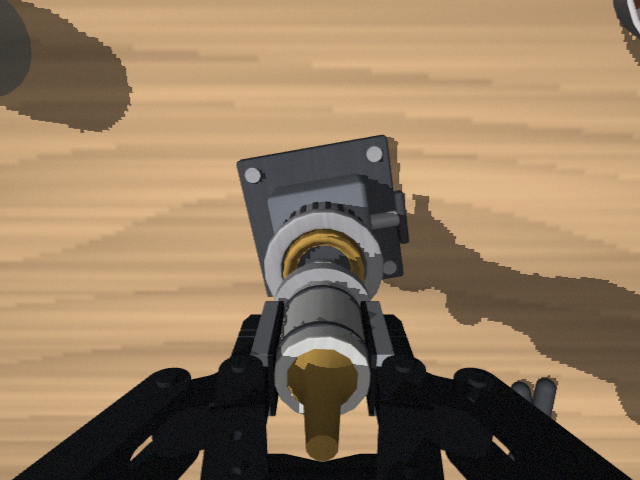

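View pics/s6.png

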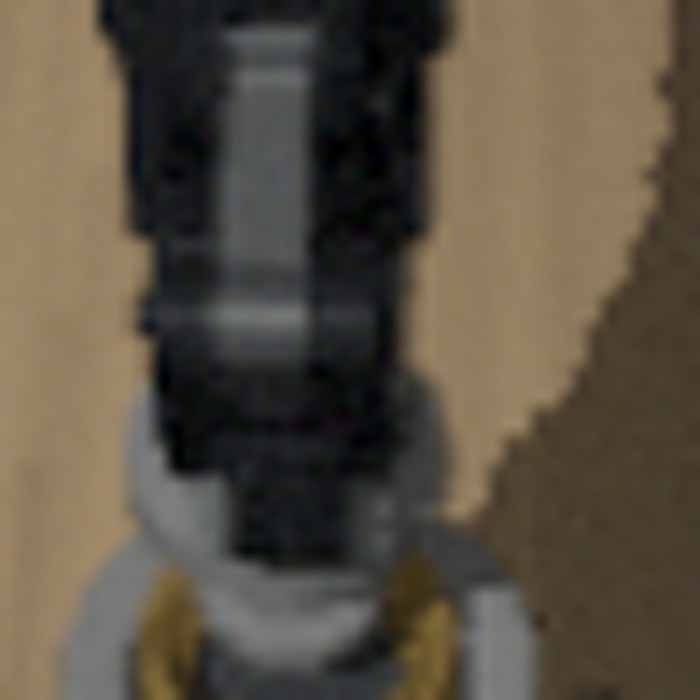

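Wrist view: nozzle centre column 322.5, coupler 324.5, so about 0.9 mm toward −y. Side view: about 0.5 mm toward −x remains after the perspective correction.

```bash
 python3 -m inch '{"delta_pos":[[-0.5,0.9,0],[-0.5,0.9,0],[-0.5,0.9,2],[-0.5,0.9,2]],"rot":[[0,0,0],[0,0,0],[0,0,0],[0,0,0]],"jaw":[24,24,24,24]}' 80|egrep 'pos|force'
for i in 1 2 3; do python3 -m inch '{"delta_pos":[[0,0,1],[0,0,2],[0,0,2]],"rot":[[0,0,0],[0,0,0],[0,0,0]],"jaw":[24,24,24]}' | egrep 'pos|force'; done
```

```text
position: [558.8, 182.0, 141.6]
force: [-0.2, -0.3, -1.6]
position: [558.9, 182.0, 139.7]
force: [-0.8, 0.4, -2.6]
position: [558.9, 182.0, 137.7]
force: [0.0, 0.7, -2.0]
position: [558.9, 182.0, 135.7]
force: [-0.1, -0.8, -1.8]
```

```bash
 python3 -m inch '{"delta_pos":[[0.4,0,1],[0.4,0,2],[0.4,0,2]],"rot":[[0,0,0],[0,0,0],[0,0,0]],"jaw":[24,24,24]}' |egrep 'pos|force'
for i in 1 2 3; do python3 -m inch '{"delta_pos":[[0,0,1],[0,0,2],[0,0,2]],"rot":[[0,0,0],[0,0,0],[0,0,0]],"jaw":[24,24,24]}' | egrep 'pos|force'; done
```

```text
position: [559.3, 182.0, 133.7]
force: [-0.9, -0.0, -0.7]
position: [559.3, 182.0, 131.7]
force: [-0.2, 0.5, -2.0]
position: [559.5, 182.0, 129.8]
force: [0.4, -0.2, -1.1]
position: [559.8, 182.1, 128.9]
force: [-2.7, -0.8, 4.5]
```

```bash
 
for i in 1 2; do python3 -m inch '{"delta_pos":[[0,0,0.5],[0,0,1],[0,0,1]],"rot":[[0,0,0],[0,0,0],[0,0,0]],"jaw":[24,24,24]}' | egrep 'pos|force|gap'; done
```

```text
position: [559.8, 182.1, 128.3]
force: [-2.1, -1.0, 6.8]
finger_gap: 28.3
position: [559.9, 182.1, 127.3]
force: [-3.6, -1.4, 7.3]
finger_gap: 28.5
```

```bash
 
python3 -m inch '{"delta_pos":[[-0.5,0.2,0],[-0.5,0.2,0.5],[-0.5,0.2,1],[-0.5,0.2,1]],"rot":[[0,0,0],[0,0,0],[0,0,0],[0,0,0]],"jaw":[24,24,24,24]}' | egrep 'pos|force|gap'
for i in 1 2; do python3 -m inch '{"delta_pos":[[0,0,0.5],[0,0,1],[0,0,1]],"rot":[[0,0,0],[0,0,0],[0,0,0]],"jaw":[24,24,24]}' | egrep 'pos|force|gap'; done
```

```text
position: [559.8, 182.0, 126.6]
force: [-1.2, 0.4, 6.9]
finger_gap: 28.3
position: [559.7, 182.0, 125.6]
force: [-2.7, 0.5, 7.2]
finger_gap: 28.5
position: [559.8, 182.0, 124.7]
force: [-2.7, 0.3, 7.8]
finger_gap: 28.7
```

```bash
 
python3 -m inch '{"delta_pos":[[-0.4,0,0],[-0.4,0,0.5],[-0.4,0,1],[-0.4,0,1]],"rot":[[0,0,0],[0,0,0],[0,0,0],[0,0,0]],"jaw":[24,24,24,24]}' | egrep 'pos|force'
for i in 1 2 3 4; do python3 -m inch '{"delta_pos":[[0,0,0.7],[0,0,1.4],[0,0,1.4]],"rot":[[0,0,0],[0,0,0],[0,0,0]],"jaw":[24,24,24]}' | egrep 'pos|force'; done
python3 - <<'E'
from h import *
p,d=imaging.snapshot("side"); crop(np.ascontiguousarray(p[:,:,::-1]),270,225,340,290,9,"s7.png")
E
```

```text
position: [559.7, 182.0, 123.8]
force: [-2.4, -0.2, 7.6]
position: [559.6, 182.0, 122.3]
force: [-2.2, 0.3, 6.7]
position: [559.6, 182.1, 120.8]
force: [-1.3, 0.5, 6.5]
position: [559.7, 182.1, 119.7]
force: [-2.2, 0.2, 7.4]
position: [559.7, 182.1, 118.3]
force: [-3.3, -0.2, 8.1]
```

View pics/s7.png

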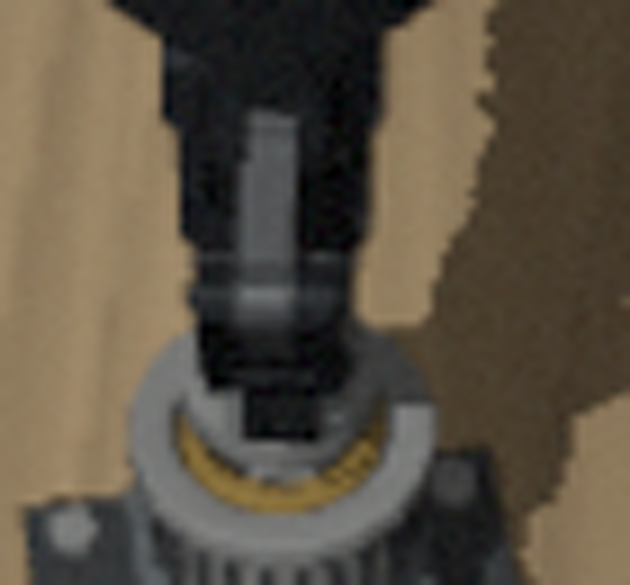

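The plug is well down in the bore and the sleeve is still back. I'll continue.

```bash
 
for i in 1 2 3 4; do python3 -m inch '{"delta_pos":[[0,0,0.7],[0,0,1.4],[0,0,1.4]],"rot":[[0,0,0],[0,0,0],[0,0,0]],"jaw":[24,24,24]}' | egrep 'pos|force'; done
```

```text
position: [559.7, 182.1, 117.0]
force: [-2.7, -0.9, 8.8]
position: [559.7, 182.1, 115.6]
force: [-2.1, -0.4, 9.0]
position: [559.7, 182.1, 114.2]
force: [-2.6, 0.2, 9.1]
position: [559.6, 182.0, 112.3]
force: [-1.6, -0.4, 4.7]
```

```bash
 python3 - <<'E'
from h import *
p,d=imaging.snapshot("side"); crop(np.ascontiguousarray(p[:,:,::-1]),270,225,340,290,9,"s8.png")
P=cloud("side",d).reshape(-1,3);P=P[~np.isnan(P[:,0])]
r=np.hypot(P[:,0]-560,P[:,1]-182); m=P[(r>24)&(r<29)&(P[:,1]>190)&(P[:,2]>88)&(P[:,2]<115)];print(len(m),np.median(m[:,2]))
E
```

```text
169 103.81849522372681
```

View pics/s8.png

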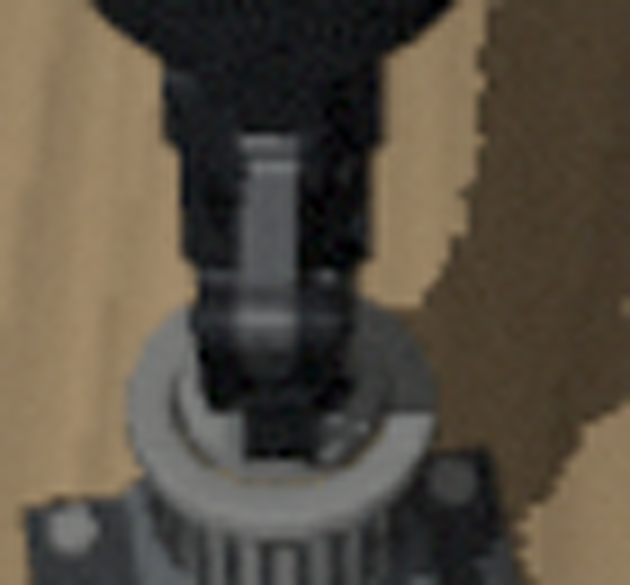

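The sleeve has sprung forward and the brass is now hidden. I'll press a touch more to seat it fully, watching the force.

```bash
 
for i in 1 2 3; do python3 -m inch '{"delta_pos":[[0,0,0.3],[0,0,0.6],[0,0,0.6]],"rot":[[0,0,0],[0,0,0],[0,0,0]],"jaw":[24,24,24]}' | egrep 'pos|force'; done
```

```text
position: [559.5, 182.0, 110.9]
force: [0.1, 0.7, 6.1]
position: [559.5, 182.0, 110.6]
force: [-0.7, 0.2, 7.5]
position: [559.6, 182.0, 110.3]
force: [-0.8, 1.0, 9.3]
```

```bash
 
python3 -m inch '{"delta_pos":[[0,0,-0.5],[0,0,-1],[0,0,-1],[0,0,-1],[0,0,-1],[0,0,-1],[0,0,-1],[0,0,-1]],"rot":[[0,0,0],[0,0,0],[0,0,0],[0,0,0],[0,0,0],[0,0,0],[0,0,0],[0,0,0]],"jaw":[24,24,30,40,50,60,60,60]}'
python3 -m inch '{"delta_pos":[[0,0,-5],[0,0,-20],[0,0,-50],[0,0,-90],[0,0,-110],[0,0,-110],[0,0,-110]],"rot":[[0,0,0],[0,0,0],[0,0,0],[0,0,0],[0,0,0],[0,0,0],[0,0,0]],"jaw":[60,60,60,60,60,60,60]}'
python3 - <<'E'
from h import *
p,d=imaging.snapshot("side"); crop(np.ascontiguousarray(p[:,:,::-1]),262,185,342,320,4,"s9.png")
P=cloud("side",d).reshape(-1,3);P=P[~np.isnan(P[:,0])]
r=np.hypot(P[:,0]-560,P[:,1]-182); m=P[(r>24)&(r<29)&(P[:,2]>88)&(P[:,2]<115)];print("sleeve top",len(m),np.median(m[:,2]))
m=P[(r<12)&(P[:,2]>130)&(P[:,2]<155)];print(len(m),np.median(m[:,2]))
m=P[(r<25)&(P[:,2]>146)&(P[:,2]<151)];print('grip top',len(m),m.mean(0))
m=P[(r<12)&(P[:,2]>153)&(P[:,2]<185)];print('spout',len(m),m.mean(0),m.max(0))
p,d=imaging.snapshot("wrist"); cv2.imwrite("pics/w9.png",p[:,:,::-1])
E
```

```text
clock: 23.9
position: [558.5, 181.8, 109.7]
orientation: [[1.0, -0.0, -0.0], [-0.0, -1.0, -0.0], [-0.0, 0.0, -1.0]]
force: [-0.1, -0.6, 0.3]
finger_gap: 60.0
clock: 24.6
position: [558.8, 181.9, 220.7]
orientation: [[1.0, -0.0, 0.001], [-0.0, -1.0, 0.0], [0.001, -0.0, -1.0]]
force: [-0.1, -0.6, -0.7]
finger_gap: 60.3
sleeve top 267 105.49786293163118
85 151.7772655579306
grip top 85 [560.18123889 185.53034551 149.09066994]
spout 102 [559.32850159 183.9654095  163.06217488] [570.19360382 191.13737476 177.71240902]
```

View pics/s9.png

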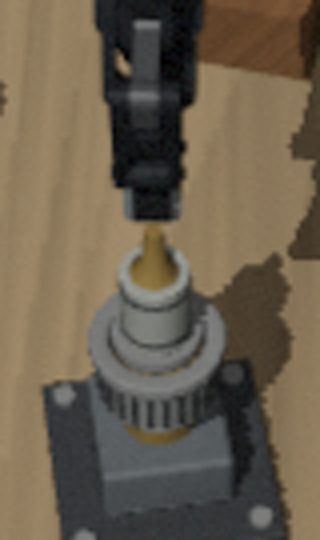

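View pics/w9.png

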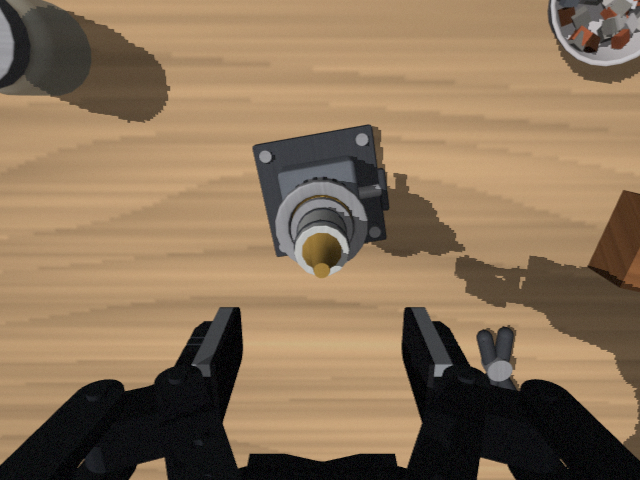

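The nozzle stands upright at (322,250) in the wrist view, and the sleeve flange is level with its forward position. One like-for-like comparison with the first image, then I'll hand in.

```bash
 python3 - <<'E'
from h import *
_,d1=imaging.snapshot("side")
for d in [np.load("side0.npy"),np.load("side5.npy"),d1]:
    P=cloud("side",d).reshape(-1,3);P=P[~np.isnan(P[:,0])]
    r=np.hypot(P[:,0]-559.7,P[:,1]-182); m=P[(r>23)&(r<28)&(P[:,1]>180)&(P[:,2]>88)&(P[:,2]<115)];print(len(m),np.median(m[:,2]))
P=P[(np.hypot(P[:,0]-559.7,P[:,1]-182)<20)]
for a,b in [(110,120),(120,130),(130,140),(140,146),(158,165),(165,180)]:
    q=P[(P[:,2]>a)&(P[:,2]<b)]; print(a,b,(q[:,0].min()+q[:,0].max())/2,q[:,0].mean(),q[:,1].max())
o=readout.get_obs();print(o['clock'],o['force'],abs(o['joint_velocities']).max())
E
```

```text
189 105.1920487716161
128 95.43457378908147
179 105.16247007404502
110 120 559.3937326476016 559.0092819300911 201.19313863687512
120 130 560.0325216769484 558.8859156088974 197.03367785540718
130 140 559.6841581312069 558.8567650116296 197.86939283242612
140 146 559.5099704853207 559.9220766082876 197.27750820545714
158 165 560.0892801181374 559.5224882006802 187.54131944719643
165 180 559.1250025068398 559.6638912175113 186.727743517381
24.75 [-0.5344878   1.63787907  0.06446628] 0.005930215283629106
```

The sleeve height matches the first image (105.2 mm both times), and the nozzle is upright and on the axis. Handing in.

```bash
 python3 -c "
from workcell import workorder; print(workorder.finish_job())"
```

```text
the job is handed in; nothing more can be done
None
```

The nozzle is locked in the coupler, and I handed the job in at about 24.8 s of the 58 s allowed. No verdict came back.

- **Sleeve:** I pushed the flange straight down with the open fingers until it met its stop, peaking at about 12.6 N. After I backed off, the camera showed it caught, with its top at about 95 mm against 105 mm when forward.
- **Nozzle:** I lifted it from the stand, centred it over the bore using the wrist and side cameras, and pressed it in. The wrist force read at most about 9 N; adding the nozzle's own weight of about 2 N, the push was about 12 N. The force dropped when the sleeve sprang forward, and I then seated it about 2 mm further.
- **Last checks, with the gripper well clear:**
  - The sleeve top is at 105.2 mm, the same as in the first image.
  - The nozzle's shoulder is about 1 mm above home by the depth camera.
  - The nozzle looks upright and is within about 1 mm of the coupler's axis.
  - The wrist force is near zero.

The cameras disagreed by 1 to 2 mm on absolute positions, so I aligned by relative offsets. A side load of 2 to 3 N appeared while the nozzle was going in and was gone once it was home. I did not re-measure the dust plug, bowl, nippers or jar, but the robot never went near enough to touch them.

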